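# Draw the die plate from under the punch cover and hold it over the light box

### The job

Lift the punch's blue cover by its handle, tip it back past upright and leave it standing open; then grip the die plate underneath by its red knob, slide it straight out along its rails from under the keepers, and carry it to the light box. Finish while still holding it: level and still, centred over the bright panel with its underside about 10 cm above the glass, for the check of its holes. Nothing may touch the light box, and the screwdriver, the hammer and the pile of discs stay where they are.

Things in the scene. Friction and masses are not known exactly. Their poses are not given: they have to be found in the camera images.
- punch: Fixed dark iron punch base, 220 (x) x 130 (y) x 20 mm, origin at the centre of its underside on the bench; x points from the open front (handle side, nearer the robot) to the hinge end. On its top two steel rails, tops 30 mm above the bench, guide the plate along x in a channel 80 mm wide, open at the front. At the rear a 12 mm thick wall, from x = 90, stands 80 mm high.
- keeper_edge (a point): Middle of the line between the front ends of the two keepers, at the height of their undersides: x = 35 mm in the punch's frame, 32 mm above the bench. From here back to the rear wall the keepers, 5 mm thick, overhang each side of the channel by 10 mm, so the plate cannot be lifted until its rear end has slid forward of this line.
- hood (a joint): Angle of the blue cover, rad: 0 shut, grows as its front swings up and back, 1.57 upright, 1.9 end stop. Its stiff hinge keeps it wherever it is left; lifting at the handle takes about 3 N. A sheet hood 152 x 130 mm, roof 84 mm above the bench when shut, skirts at front and sides down to about 40 mm (front middle 24 mm); it hides the plate and starts shut or slightly ajar.
- hood_hinge (a point): Point on the cover's hinge axis, half-way along it: in the punch's frame x = 90, y = 0, z = 80 mm. The axis is parallel to the punch's y.
- hood_handle (a point): Centre of the cover's handle: a round steel bar, 10 mm thick, 70 mm long along the punch's y, on a post at each end, 46 mm in front of the cover's front skirt, free above and below. It swings with the cover; when shut it lies 198 mm in front of the hinge axis and 8 mm below it.
- die_knob (a point): Centre of the red upright square knob, 22 x 22 x 44 mm, amid the loose steel die plate, 120 (x) x 76 (y) x 8 mm, 0.3 to 0.5 kg, lying on the bed under the cover, long side along the punch's x. 30 mm above the plate's underside; the plate's ends are 60 mm from it. At the start 2 to 18 mm behind (+x) the punch's centre; the plate is free to lift once it is 25 mm or more in front of it (x below -25).
- lightbox: Fixed light box, 160 x 160 x 24 mm, origin at the centre of its underside, on the bench.
- lightbox_top (a point): Centre of the light box's bright 144 x 144 mm glass panel, on its top face, 24 mm above the bench; z up.
- screwdriver_grip (a point): Red-handled screwdriver lying on the bench between punch and light box (bystander); the point is on its handle; 200 mm long along its own x.
- hammer_grip (a point): Hammer lying on the bench at the right edge of the work (bystander); the point is on its handle; about 260 mm long along its own x.
- discs: Pile of four rusty steel discs, 75 mm across, 16 mm high, on the bench at the left edge of the work (bystander); origin at the centre of its underside.
Not all that is in view belongs to the job. Of the things that look like the lightbox, take the one that is farthest to the robot's right at the start.

How it is judged:
On the way, in this order (a step that is already met when the one before it is completed fails the run):
1. the cover is tipped back to upright or beyond, the plate still under its keepers (value of joint hood above 1.45 rad and x of die_knob in the frame of punch above -0.015 m and z of die_knob in the frame of punch below 0.056 m), for 0.2 s.
2. the plate is slid along its rails, still down between them, clear of the keepers (x of die_knob in the frame of punch below -0.018 m and z of die_knob in the frame of punch below 0.07 m and contact force between the fingers and die above 0.5 N).
At the end, for the whole second after the job is handed in: The cover stands open (over 1.35 rad); the gripper's fingers alone hold the die plate, still and level within 0.2 rad, its middle within 30 mm of the panel's centre seen from above and its underside 60 to 140 mm above the glass (value of joint hood above 1.35 rad and horizontal distance between die_knob and lightbox_top below 0.03 m and z of die_knob in the frame of lightbox_top between 0.09 and 0.17 m and angle between die_knob's own z axis and vertical below 0.2 rad and linear speed of die below 0.03 m/s and contact force between the fingers and die above 1 N and contact force between die and punch below 0.1 N and contact force between die and lightbox below 0.1 N); the arm keeps its last pose, push and grip.
It fails at once if the screwdriver is shifted more than 30 mm (distance of screwdriver_grip from where it was at the start of the episode above 0.03 m).
It fails at once if the hammer is shifted more than 30 mm (distance of hammer_grip from where it was at the start of the episode above 0.03 m).
It fails at once if the pile of discs is shifted more than 30 mm (distance of discs from where it was at the start of the episode above 0.03 m).
It fails at once if something touches the light box (contact force between lightbox and anything else above 1 N).
It also fails if it takes over 59 s, if anything falls off the work surface, if the arm or the gripper's body presses on something with over 40 N, if the wrist force passes 120 N, or if a joint passes its speed limit or range.

### The arm

A 6-joint arm with a two-finger parallel gripper is mounted at the origin on the work surface. World frame = base frame: x ahead of the robot, y to its left, z up, the work surface at z = 0. Lengths are in m, angles in rad, forces in N, time in s.
With the tool pointing down it reaches from about 0.25 to 0.775 m from the base axis. Payload 4 kg.
Tool frame: the origin (TCP) lies between the finger pads; the fingertips stand 25 mm ahead of it and the grasp point (between the pads) lies 6 mm ahead of it (robot.tip_reach is the z of the fingertips in the tool frame, in m); z points along the fingers, y is the line along which they close (so a half turn about z gives the same grasp; the last joint's range is limited). The gripper opens to 94 mm and grips with 3 to 60 N. Pads are 16 mm wide; open, the fingers measure 119 mm over their backs; the gripper's body (75 mm by 177 mm) begins 78 mm behind the grasp point.
Start: joints at [-1.294, 0.087, 1.371, -0, 1.684, -0.103], TCP at [0.204, -0.511, 0.231] pointing down, gripper open.
Joint ranges: [-3.1, 3.1], [-0.76, 2.03], [0.27, 2.55], [-1.08, 4.22], [0.17, 2.65], [-2.57, 2.57]. Speed limits (rad/s): [2.79, 2.79, 3.14, 3.14, 3.14, 3.14].

### API

Orientations are given as [roll, pitch, yaw] about the fixed x, y, z axes, in that order (R = Rz(yaw) Ry(pitch) Rx(roll)).
In Python, from bench import robot gives the robot as it stands. The module is installed in compiled form; this text tells all that it offers.
- The arm moves only by the shell command python3 -m handwheel 'ROWS'. ROWS is JSON, a list of rows, each a list of 3 entries, a list of its own where there are three numbers: the turn, a rotation vector about the world's x, y, z in units of 90 degrees (1.0 is 90 degrees), then the shift along the world's x, y, z in units of 0.05 m (1.0 is 0.05 m), then the closure, from 0 (fully open) to 1 (shut). A call has 1 to 5 rows; each row shifts and turns the commanded pose from where the row before left it; what a row does not reach is not made up. A row lasts 1/10 s, in which the tool goes at most 50 mm and 8.59 degrees, less where a joint would pass 70% of its speed; a pose out of reach is approached as far as the arm can. A call with a number of a shift or a turn outside -1 to 1 is refused whole. A call with a gripper value outside its range is refused whole. The fingers move at their own pace and stop on an object; the grip force is fixed at half the most. Time passes only in rows, so rows that do not move let the fingers close. It gives the time, the measured TCP pose, the force, the opening and the grip force at its end, in the units of the state.
- robot.get_obs(): the state, without advancing time (a new reading comes with each control period).
- robot.snapshot(name): name is "side" or "top" or "wrist"; returns (picture, depth): 480x640x3 uint8, red, green, blue; 480x640 float32, m along the optical axis (not along the pixel's ray), 0 where there is no reading.
- robot.calibration(name): a dict with "mtx" (3x3 intrinsics, pixels), "D" ([k1, k2, p1, p2, k3] as OpenCV has them; the pictures are not rectified), "extrinsics" (4x4, takes a point from camera to world coordinates); the wrist camera has in their place "hand_eye" (4x4, takes a point from camera to tool coordinates, whose origin is the TCP and whose axes are the flange's). Camera axes: x right, y down, z forward; pixel columns grow to the right and rows downward; lengths in m; the calibration is good to about 2 mm. A picture is of the moment at which its call begins: read the wrist's pose just before it. calibration takes no time and is no camera call.
- robot.close_job(): hands the job in; it is judged then, once.
Trained networks look in the newest picture that a camera, given by its name, has taken for a name from the list of things; names that differ only in an ending like _2 or _b are one class to them, and where a whole thing is asked for, a point or a joint stands for the part that bears it (a point fixed in the world has none). Each returns a list of dicts, best first, with "p" (0 to 1); they miss things now and then, are a little off and sometimes report something else, mostly with a low value. They report only what shows in the picture. A call takes as long as a camera call. They do not tell look-alikes from the thing itself.
- robot.boxes_of(query, camera): "bbox" ([left, top, right, bottom] in pixels, round what is visible of it).
The state is a dict: "time": time; "joint_positions": joint angles; "qvel": joint speeds; "joint_torque": joint torques, N m; "tool_pos": TCP position; "ee_rot": TCP orientation; "wrist_force": force on the tool from outside, world axes, zero at the start; "wrist_torque": the same for the moment, N m; "width": finger opening in m; "finger_force": force on a finger pad.
Only numpy, scipy, OpenCV 4.12 (cv2) and the standard library are available. Lean on these libraries where they do the work, as an engineer would, in place of code of your own. Each camera call takes 0.05 s, during which the arm holds its last target. There are 200 camera calls.

## Working session

There is one attempt and no reset: what is moved stays moved. The work goes in short steps, Python scripts to look and compute and a shell command to move; the robot and the scene stay as the last step left them, time stands still between calls to the robot, and variables do not carry over. Pictures are saved under pics/ and viewed, at most 10 in all, crops included, and the job is handed in when it is done.

```bash
mkdir -p pics
cat > h.py <<'E'
import numpy as np, cv2
from bench import robot
from scipy.spatial.transform import Rotation as R
def cam(name):
    o=robot.get_obs(); im,d=robot.snapshot(name); c=robot.calibration(name)
    if name=="wrist":
        T=np.eye(4); T[:3,:3]=R.from_euler('xyz',o['ee_rot']).as_matrix(); T[:3,3]=o['tool_pos']
        E=T@np.array(c['hand_eye'])
    else: E=np.array(c['extrinsics'])
    return im,d,np.array(c['mtx']),np.array(c['D'],float),E
def pts(px,z,K,D,E):
    n=cv2.undistortPoints(np.array(px,float).reshape(-1,1,2),K,D).reshape(-1,2)
    z=np.asarray(z,float).reshape(-1,1)
    P=np.hstack([n*z,z]); return P@E[:3,:3].T+E[:3,3]
def cloud(d,K,D,E):
    v,u=np.mgrid[0:480,0:640]; P=pts(np.stack([u.ravel(),v.ravel()],1),d.ravel(),K,D,E)
    P[d.ravel()==0]=np.nan; return P.reshape(480,640,3)
def save(n,im): cv2.imwrite('pics/'+n+'.png',im[:,:,::-1])
E
python3 - <<'E'
from h import *
np.set_printoptions(precision=3,suppress=True)
for n in('top','side'):
    im,d,K,D,E=cam(n); save(n+'0',im); C=cloud(d,K,D,E); np.save(n+'0.npy',C); print(n,E)
    for q in ('punch','lightbox','hood_handle','screwdriver_grip','hammer_grip','discs'):
        for b in robot.boxes_of(q,n):
            x0,y0,x1,y1=map(int,b['bbox']); print(q,round(b['p'],2),(x0,y0,x1,y1),C[min((y0+y1)//2,479),min((x0+x1)//2,639)])
print(robot.get_obs())
E
```

```text
top [[-0.028 -0.997  0.069  0.45 ]
 [-1.     0.029  0.008 -0.042]
 [-0.01  -0.069 -0.998  1.651]
 [ 0.     0.     0.     1.   ]]
punch 0.69 (215, 193, 267, 274) [0.552 0.199 0.087]
punch 0.24 (214, 196, 267, 275) [0.547 0.2   0.094]
lightbox 0.6 (345, 181, 407, 246) [ 0.602 -0.168  0.019]
lightbox 0.59 (461, 191, 495, 283) [ 0.527 -0.446  0.02 ]
lightbox 0.56 (273, 110, 350, 176) [0.804 0.008 0.021]
lightbox 0.56 (212, 300, 278, 365) [0.285 0.202 0.025]
hood_handle 0.89 (214, 195, 265, 276) [0.547 0.204 0.091]
screwdriver_grip 0.78 (309, 250, 322, 313) [0.418 0.007 0.024]
hammer_grip 0.59 (465, 191, 497, 283) [ 0.526 -0.453  0.025]
discs 0.6 (150, 239, 180, 267) [0.508 0.422 0.012]
side [[-0.98  -0.11   0.166  0.351]
 [-0.199  0.585 -0.787  0.811]
 [-0.01  -0.804 -0.595  0.721]
 [ 0.     0.     0.     1.   ]]
punch 0.66 (215, 279, 350, 376) [0.543 0.253 0.093]
lightbox 0.87 (265, 199, 344, 251) [ 0.601 -0.147  0.023]
lightbox 0.78 (376, 316, 482, 413) [0.287 0.229 0.026]
lightbox 0.62 (155, 228, 252, 290) [0.793 0.027 0.026]
hood_handle 0.84 (222, 279, 343, 354) [0.55  0.229 0.095]
screwdriver_grip 0.93 (318, 262, 408, 288) [0.433 0.011 0.023]
hammer_grip 0.69 (310, 156, 399, 178) [ 0.523 -0.458  0.026]
discs 0.77 (259, 427, 302, 469) [0.504 0.426 0.017]
{'time': 0.7, 'joint_positions': array([-1.294,  0.087,  1.371,  0.   ,  1.684, -0.103]), 'qvel': array([ 0.   ,  0.001,  0.   , -0.001,  0.   , -0.   ]), 'joint_torque': array([ -0.002, -33.991, -30.252,   0.071,   0.023,   0.   ]), 'tool_pos': array([ 0.204, -0.511,  0.231]), 'ee_rot': array([3.141, 0.   , 0.38 ]), 'wrist_force': array([-0.298, -0.922, -0.692]), 'wrist_torque': array([ 0.035,  0.   , -0.011]), 'finger_force': 0.0, 'width': 0.09398535900785207}
```

View pictures.

View pics/top0.png

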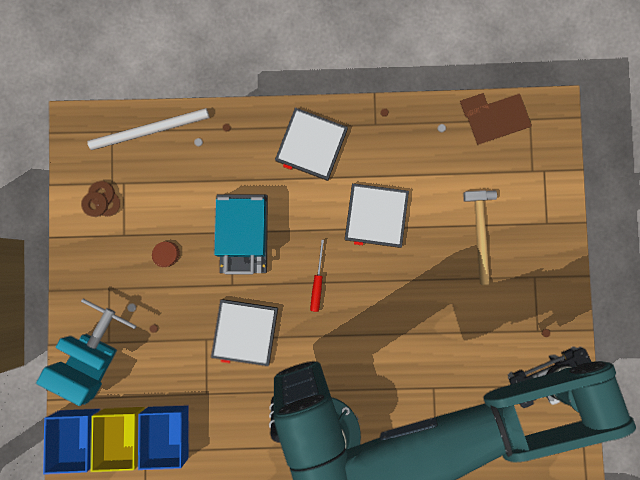

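View pics/side0.png

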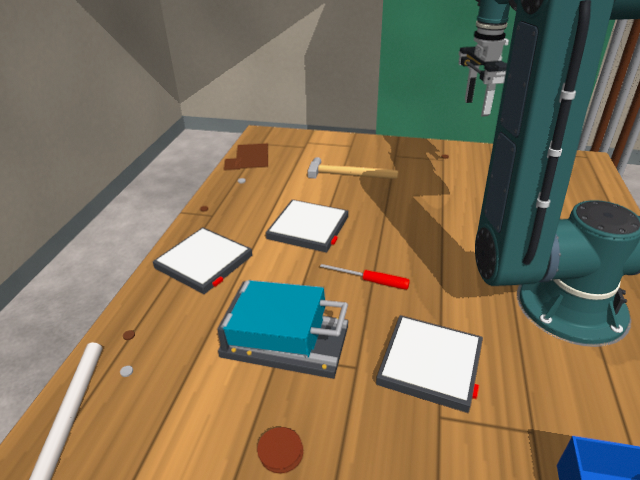

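The look-alikes for the light box are at top-view pixels (376,214), (311,143) and (245,332). The one at (376,214), y≈-0.17, is farthest to the robot's right. The hammer at (480,237) was also wrongly reported as a light box. The punch is at (241,233), with its handle at the front around (243,268).

Run:
```python
from h import *
np.set_printoptions(precision=4,suppress=True)
T=np.load('top0.npy'); S=np.load('side0.npy')
it=cv2.imread('pics/top0.png'); is_=cv2.imread('pics/side0.png')
# lightbox: white pixels
for n,im,C,b in(('top',it,T,(340,175,415,255)),('side',is_,S,(260,190,355,255))):
    m=np.zeros((480,640),bool); m[b[1]:b[3],b[0]:b[2]]=1
    m&=(im.min(2)>200)
    P=C[m]; P=P[np.isfinite(P[:,0])]; print(n,'LB',cv2.minAreaRect(P[:,:2].astype(np.float32)),np.median(P[:,2]))
for n,im,C,b in(('top',it,T,(205,185,275,285)),('side',is_,S,(210,270,355,380))):
    hsv=cv2.cvtColor(im,cv2.COLOR_BGR2HSV)
    m=np.zeros((480,640),bool); m[b[1]:b[3],b[0]:b[2]]=1
    t=m&(abs(hsv[...,0].astype(int)-95)<12)&(hsv[...,1]>120)
    P=C[t]; P=P[np.isfinite(P[:,0])&(P[:,2]>0.075)]
    r=cv2.minAreaRect(P[:,:2].astype(np.float32)); print(n,'roof',r,cv2.boxPoints(r).ravel())
    A=np.c_[P[:,:2],np.ones(len(P))]; s=np.linalg.lstsq(A,P[:,2],rcond=None)[0]; s2=A@s; k=abs(P[:,2]-s2)<.006; print('plane',np.linalg.lstsq(A[k],P[k,2],rcond=None)[0],np.percentile(P[:,2],[5,50,95]))
    Q=C[m&~t]; Q=Q[np.isfinite(Q[:,0])]; H=Q[(Q[:,2]>.06)&(Q[:,2]<.11)&(Q[:,0]<.47)]; print('handle',len(H),H.min(0),H.max(0),H.mean(0))
    B=Q[(Q[:,2]>.012)&(Q[:,2]<.04)]; print('base',cv2.minAreaRect(B[:,:2].astype(np.float32)),cv2.boxPoints(cv2.minAreaRect(B[:,:2].astype(np.float32))).ravel())
im=np.hstack([cv2.resize(it[180:290,200:280],None,fx=5,fy=5)]); cv2.imwrite('pics/c1.png',np.hstack([im[:500],cv2.resize(it[175:255,340:415],(375,400))[:400] if 0 else np.vstack([cv2.resize(it[175:255,340:415],(375,400)),np.zeros((100,375,3),np.uint8)])]))
```

```text
top LB ((0.5964874029159546, -0.1691168248653412), (0.14215511083602905, 0.14271149039268494), 80.80615997314453) 0.02326766166054728
side LB ((0.5965274572372437, -0.16896694898605347), (0.15512073040008545, 0.14433227479457855), 80.83824157714844) 0.024647947257124214
top roof ((0.5709729790687561, 0.20310986042022705), (0.13045057654380798, 0.15391860902309418), 88.3366470336914) [0.4922 0.1401 0.646  0.1357 0.6498 0.2661 0.4959 0.2705]
plane [-0.0742  0.0015  0.131 ] [0.0807 0.0889 0.0969]
handle 157 [0.4427 0.168  0.0796] [0.4692 0.2464 0.0973] [0.4523 0.2049 0.0898]
base ((0.5576000213623047, 0.20297512412071228), (0.12903420627117157, 0.21817347407341003), 88.23817443847656) [0.4466 0.1418 0.6647 0.1351 0.6686 0.2641 0.4505 0.2708]
side roof ((0.5697048306465149, 0.20631296932697296), (0.13300026953220367, 0.15377575159072876), 88.16255950927734) [0.4907 0.1423 0.6444 0.1374 0.6487 0.2703 0.495  0.2752]
plane [-0.0719 -0.0117  0.1349] [0.0812 0.0912 0.097 ]
handle 306 [0.4426 0.1693 0.0831] [0.4699 0.2501 0.0962] [0.4528 0.2123 0.0918]
base ((0.6016286611557007, 0.14255928993225098), (0.31207719445228577, 0.2844884693622589), 3.5788841247558594) [ 0.437   0.2748  0.4548 -0.0091  0.7662  0.0103  0.7485  0.2943]
```

View pics/c1.png

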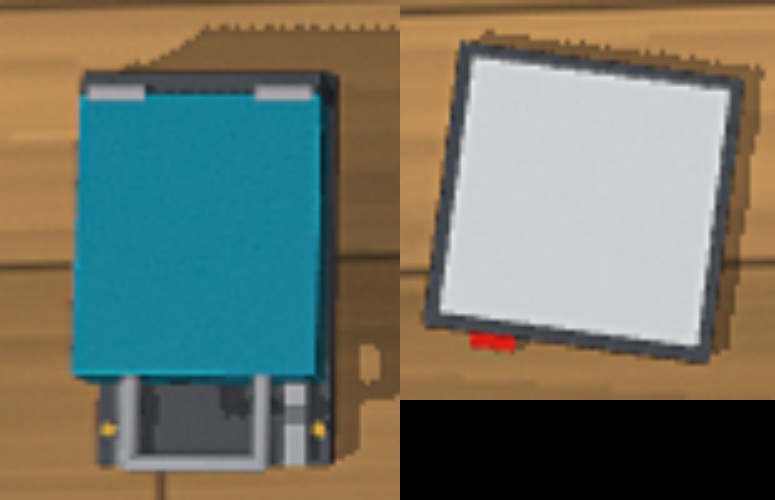

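The crop confirms both choices. The punch has its handle bar at the bottom (crop ~(195,462)), and the box at (376,214) is the right-most light box. Measured values:

| Item | Value |
|---|---|
| Punch centre | (0.558, 0.204) |
| Punch yaw | −0.03 rad |
| Cover | ajar by about 0.073 rad |
| Bar | (0.450, 0.207, 0.086) |
| Light box centre | (0.5965, −0.169) |

I'll start the reach now.

```bash
python3 -m handwheel '[[[0,0,0.09],[0.3,0.85,0],0.55],[[0,0,0.09],[0.3,0.85,0],0.55],[[0,0,0.09],[0.3,0.85,0],0.55],[[0,0,0.09],[0.3,0.85,0],0.55],[[0,0,0.09],[0.3,0.85,0],0.55]]'; python3 -m handwheel '[[[0,0,0.09],[0.3,0.85,0],0.55],[[0,0,0.09],[0.3,0.85,0],0.55],[[0,0,0.09],[0.3,0.85,0],0.55],[[0,0,0],[0.3,0.85,0],0.55],[[0,0,0],[0.3,0.85,0],0.55]]'; python3 -m handwheel '[[[0,0,0],[0.3,0.85,0],0.55],[[0,0,0],[0.3,0.85,0],0.55],[[0,0,0],[0.3,0.85,0],0.55],[[0,0,0],[0.3,0.85,0],0.55],[[0,0,0],[0.3,0.85,0],0.55]]'; python3 -m handwheel '[[[0,0,0],[0,0,0],0.55]]'
```

```text
time: 1.2
tool_pos: [0.2791, -0.2967, 0.2306]
ee_rot: [3.141, 0.0, 1.092]
wrist_force: [1.4, -0.4, -0.0]
width: 0.0571
finger_force: 0.0
time: 1.7
tool_pos: [0.3541, -0.0841, 0.2309]
ee_rot: [3.14, 0.001, 1.51]
wrist_force: [0.5, -0.3, -0.7]
width: 0.0425
finger_force: 0.0
time: 2.2
tool_pos: [0.4292, 0.1287, 0.2309]
ee_rot: [3.14, -0.0, 1.511]
wrist_force: [1.7, -0.6, 0.2]
width: 0.0422
finger_force: 0.0
time: 2.3
tool_pos: [0.4294, 0.131, 0.2301]
ee_rot: [-3.141, -0.002, 1.518]
wrist_force: [0.8, -0.7, -0.6]
width: 0.0425
finger_force: 0.0
```

```bash
python3 -m handwheel '[[[0,0,0.02],[0.2,0.76,0],0.55],[[0,0,0],[0.2,0.76,0],0.55],[[0,0,0],[0,0,-0.6],0.55],[[0,0,0],[0,0,0],0.55],[[0,0,0],[0,0,0],0.55]]'
python3 - <<'E'
from h import *
np.set_printoptions(precision=4,suppress=True)
im,d,K,D,E=cam('wrist'); save('w1',im); C=cloud(d,K,D,E); print(robot.get_obs()['tool_pos'],robot.get_obs()['ee_rot'])
hsv=cv2.cvtColor(im[:,:,::-1].copy(),cv2.COLOR_BGR2HSV)
m=(C[...,2]>.074)&(C[...,2]<.105)&(hsv[...,1]<60)&(C[...,0]>.435)&(C[...,0]<.465)
P=C[m]; print(len(P)); print(np.percentile(P,[2,50,98],axis=0) if len(P) else 0)
for i in np.arange(.17,.25,.02):
    q=P[abs(P[:,1]-i)<.005]; print(i,len(q),q.min(0) if len(q) else '',q.max(0) if len(q) else '')
E
```

```text
time: 2.8
tool_pos: [0.4484, 0.2017, 0.2002]
ee_rot: [-3.14, 0.001, 1.541]
wrist_force: [-0.0, -0.6, -0.3]
width: 0.0425
finger_force: 0.0
[0.449  0.2018 0.2013] [3.1409 0.0002 1.5409]
1500
[[0.4441 0.1704 0.0874]
 [0.4504 0.2106 0.091 ]
 [0.4639 0.2473 0.0928]]
0.17 164 [0.4432 0.1687 0.0885] [0.4647 0.175  0.093 ]
0.19 141 [0.4437 0.185  0.0868] [0.4529 0.1949 0.0936]
0.21 145 [0.4444 0.205  0.0873] [0.4535 0.2149 0.0936]
0.22999999999999998 154 [0.4445 0.225  0.0868] [0.454  0.2349 0.0935]
```

View pics/w1.png

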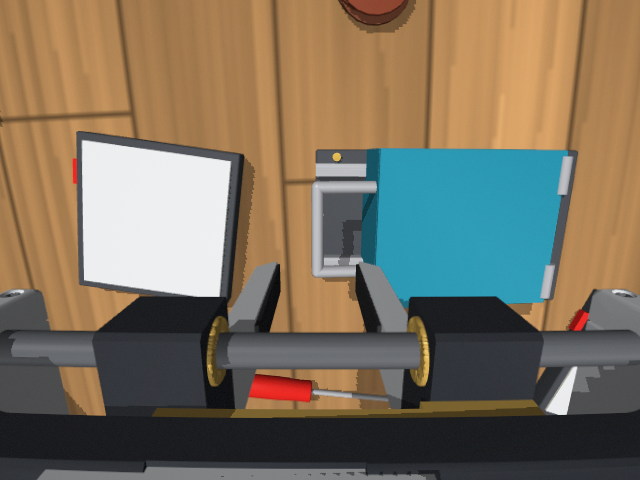

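The bar shows at pixel (318,228), between the finger directions, with its centre at (0.449, 0.2085, 0.087). I'll descend and grip it.

```bash
python3 -m handwheel '[[[0,0,0],[0,0.1,-0.7],0.55],[[0,0,0],[0,0,-0.7],0.55],[[0,0,0],[0,0,-0.7],0.55],[[0,0,0],[0,0,-0.08],0.55],[[0,0,0],[0,0,0],0.55]]'; python3 -m handwheel '[[[0,0,0],[0,0,0],1],[[0,0,0],[0,0,0],1],[[0,0,0],[0,0,0],1],[[0,0,0],[0,0,0],1],[[0,0,0],[0,0,0],1]]'
python3 - <<'E'
import numpy as np
t=np.linspace(.073,1.86,21); x=-.198*np.cos(t)-.008*np.sin(t); z=.198*np.sin(t)-.008*np.cos(t)
print(np.round(np.c_[t[1:],np.diff(x)/.05,-.03*np.diff(x)/.05,np.diff(z)/.05],2))
E
```

```text
time: 3.35
tool_pos: [0.4492, 0.207, 0.0923]
ee_rot: [3.141, 0.0, 1.541]
wrist_force: [0.2, 0.9, -0.4]
width: 0.0419
finger_force: 0.0
time: 3.85
tool_pos: [0.4481, 0.2079, 0.0916]
ee_rot: [-3.14, -0.0, 1.542]
wrist_force: [-1.8, -0.3, 0.2]
width: 0.0089
finger_force: 30.0
[[ 0.16  0.03 -0.    0.35]
 [ 0.25  0.06 -0.    0.35]
 [ 0.34  0.09 -0.    0.34]
 [ 0.43  0.12 -0.    0.33]
 [ 0.52  0.15 -0.    0.32]
 [ 0.61  0.18 -0.01  0.31]
 [ 0.7   0.2  -0.01  0.29]
 [ 0.79  0.23 -0.01  0.27]
 [ 0.88  0.25 -0.01  0.25]
 [ 0.97  0.27 -0.01  0.23]
 [ 1.06  0.29 -0.01  0.2 ]
 [ 1.15  0.31 -0.01  0.17]
 [ 1.23  0.32 -0.01  0.14]
 [ 1.32  0.33 -0.01  0.12]
 [ 1.41  0.34 -0.01  0.09]
 [ 1.5   0.35 -0.01  0.05]
 [ 1.59  0.35 -0.01  0.02]
 [ 1.68  0.35 -0.01 -0.01]
 [ 1.77  0.35 -0.01 -0.04]
 [ 1.86  0.35 -0.01 -0.07]]
```

```bash
python3 -m handwheel '[[[0,0,0],[0.03,0,0.35],1],[[0,0,0],[0.06,0,0.35],1],[[0,0,0],[0.09,0,0.34],1],[[0,0,0],[0.12,0,0.33],1],[[0,0,0],[0.15,-0.01,0.32],1]]'; python3 -m handwheel '[[[0,0,0],[0.18,-0.01,0.31],1],[[0,0,0],[0.2,-0.01,0.29],1],[[0,0,0],[0.23,-0.01,0.27],1],[[0,0,0],[0.25,-0.01,0.25],1],[[0,0,0],[0,0,0],1]]'
```

```text
time: 4.35
tool_pos: [0.4684, 0.2073, 0.1748]
ee_rot: [-3.133, 0.001, 1.543]
wrist_force: [-5.4, 1.6, -1.5]
width: 0.0086
finger_force: 30.0
time: 4.85
tool_pos: [0.5124, 0.2059, 0.2353]
ee_rot: [-3.137, -0.001, 1.543]
wrist_force: [-10.4, 0.1, 11.2]
width: 0.0091
finger_force: 30.0
```

```bash
python3 -m handwheel '[[[0,0,0],[0.24,-0.01,0.26],1],[[0,0,0],[0.28,-0.01,0.21],1],[[0,0,0],[0.31,-0.01,0.17],1],[[0,0,0],[0.32,-0.01,0.15],1],[[0,0,0],[0.33,-0.01,0.12],1]]'; python3 -m handwheel '[[[0,0,0],[0.34,-0.01,0.09],1],[[0,0,0],[0.35,-0.01,0.05],1],[[0,0,0],[0.35,-0.01,0.02],1],[[0,0,0],[0.35,-0.01,-0.01],1],[[0,0,0],[0,0,0],1]]'
```

```text
time: 5.35
tool_pos: [0.5872, 0.2034, 0.2797]
ee_rot: [-3.14, -0.001, 1.544]
wrist_force: [-5.1, 0.5, 4.8]
width: 0.0089
finger_force: 30.0
time: 5.85
tool_pos: [0.6605, 0.2009, 0.2865]
ee_rot: [3.136, -0.002, 1.542]
wrist_force: [2.4, 1.1, 2.6]
width: 0.009
finger_force: 30.0
```

```bash
python3 -m handwheel '[[[0,0,0],[0.33,-0.01,-0.04],1],[[0,0,0],[0.32,-0.01,-0.07],1],[[0,0,0],[0,0,0],1],[[0,0,0],[0,0,0],0.6],[[0,0,0],[0,0,0],0.6]]'; python3 -m handwheel '[[[0,0,0],[0,0,0],0.6],[[0,0,0],[0,0,0],0.6],[[0,0,0],[0,0,0.8],0.6],[[0,0,0],[0,0,0.5],0.6],[[0,0,0],[0,0,0],0.6]]'
python3 - <<'E'
from h import *
im,d,K,D,E=cam('side'); save('s1',im); print(robot.get_obs()['tool_pos'])
C=cloud(d,K,D,E); np.save('s1.npy',C)
hsv=cv2.cvtColor(im[:,:,::-1].copy(),cv2.COLOR_BGR2HSV)
b=robot.boxes_of('die_knob','side'); print(b)
im,d,K,D,E=cam('top');print(robot.boxes_of('die_knob','top'))
E
```

```text
time: 6.35
tool_pos: [0.6901, 0.1996, 0.279]
ee_rot: [-3.14, 0.001, 1.542]
wrist_force: [0.4, 1.1, -1.3]
width: 0.0215
finger_force: 0.0
time: 6.85
tool_pos: [0.6908, 0.1998, 0.35]
ee_rot: [3.133, -0.002, 1.542]
wrist_force: [-0.0, 0.2, 0.8]
width: 0.0378
finger_force: 0.0
[0.69070088 0.19981439 0.34731772]
[{'bbox': [243.3, 306.4, 312.9, 353.0], 'p': 0.74}]
[{'bbox': [246.5, 206.2, 256.0, 248.7], 'p': 0.83}]
```

View pics/s1.png

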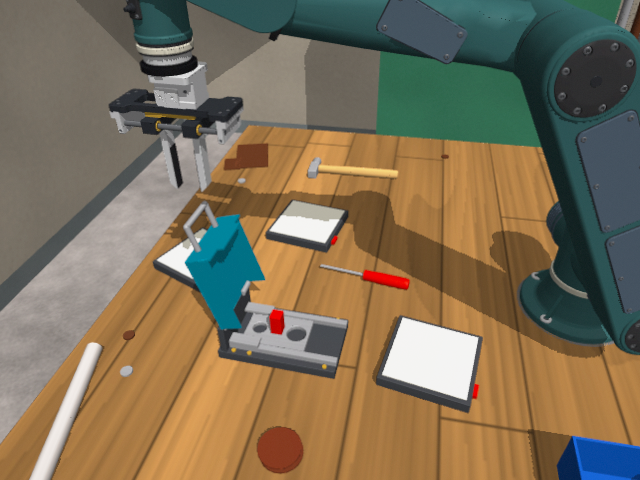

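The cover stands open, tipped back past upright, and the gripper is clear of it. The red knob shows at (277,321) on the plate. I'll locate it from the side depth.

Run:
```python
from h import *
np.set_printoptions(precision=4,suppress=True)
C=np.load('s1.npy'); im=cv2.imread('pics/s1.png'); m=np.zeros((480,640),bool); m[300:345,260:295]=1
m&=(im[...,2]>110)&(im[...,1]<60)
P=C[m]; print(len(P)); print(P.min(0),P.max(0)); t=P[P[:,2]>.068]; print('top',len(t),t.mean(0),t.min(0),t.max(0)); print(np.percentile(P,[5,50,95],axis=0))
```

```text
296
[0.5582 0.1958 0.0296] [0.5803 0.2177 0.0766]
top 108 [0.5678 0.2082 0.0731] [0.5585 0.1958 0.068 ] [0.5792 0.2177 0.0766]
[[0.5588 0.1985 0.0347]
 [0.5668 0.2141 0.0608]
 [0.5778 0.2164 0.0751]]
```

```bash
python3 -m handwheel '[[[0,0,0.091],[-0.5,0.02,0],0.47],[[0,0,0.091],[-0.5,0.02,0],0.47],[[0,0,0.091],[-0.5,0.02,0],0.47],[[0,0,0.091],[-0.5,0.02,0],0.47],[[0,0,0.091],[-0.5,0.02,0],0.47]]'; python3 -m handwheel '[[[0,0,0.091],[0,0,0],0.47],[[0,0,0.091],[0,0,0],0.47],[[0,0,0.091],[0,0,0],0.47],[[0,0,0.091],[0,0,0],0.47],[[0,0,0.091],[0,0,-0.3],0.47]]'; python3 -m handwheel '[[[0,0,0.091],[0,0,-0.7],0.47],[[0,0,0],[0,0,-0.9],0.47],[[0,0,0],[0,0,-0.9],0.47],[[0,0,0],[0,0,0],0.47],[[0,0,0],[0,0,0],0.47]]'
python3 - <<'E'
from h import *
np.set_printoptions(precision=4,suppress=True)
im,d,K,D,E=cam('wrist'); save('w2',im); C=cloud(d,K,D,E); print(robot.boxes_of('die_knob','wrist'))
m=(im[...,0]>110)&(im[...,1]<60)&(im[...,2]<60)&(abs(C[...,0]-.568)<.03)&(abs(C[...,1]-.206)<.03)
P=C[m]; print(len(P),P.min(0),P.max(0)); t=P[P[:,2]>.068]; print(t.mean(0),np.percentile(t,[3,97],axis=0))
E
```

```text
time: 7.55
tool_pos: [0.5638, 0.2045, 0.342]
ee_rot: [-3.138, -0.002, 2.263]
wrist_force: [-0.4, -0.4, 0.4]
width: 0.0496
finger_force: 0.0
time: 8.05
tool_pos: [0.5654, 0.2047, 0.3295]
ee_rot: [3.141, 0.001, 2.978]
wrist_force: [-0.5, 0.4, 0.6]
width: 0.0501
finger_force: 0.0
time: 8.55
tool_pos: [0.5644, 0.2044, 0.2029]
ee_rot: [-3.14, -0.004, 3.115]
wrist_force: [0.7, 0.4, 0.0]
width: 0.0497
finger_force: 0.0
[{'bbox': [278.6, 165.3, 357.6, 286.5], 'p': 0.61}]
784 [0.5586 0.1933 0.0324] [0.5811 0.2148 0.0743]
[0.5695 0.2042 0.0721] [[0.5596 0.194  0.0704]
 [0.5797 0.2145 0.0735]]
```

View pics/w2.png

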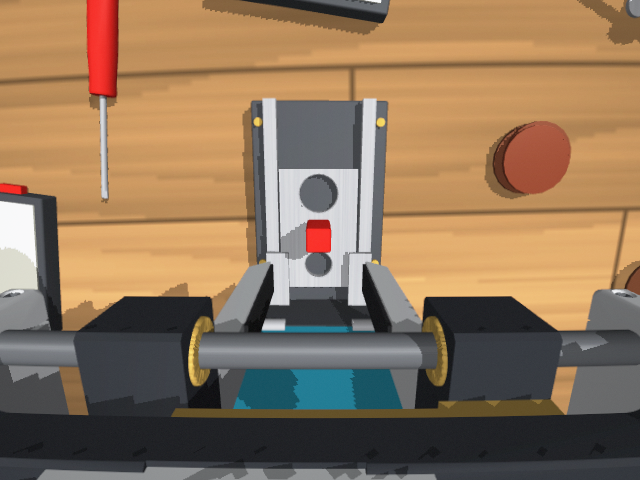

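The knob is at pixel (318,236), centred between the fingers at (0.5695, 0.204). I'll descend and grip it.

```bash
python3 -m handwheel '[[[0,0,0],[0.06,0,-0.7],0.47],[[0,0,0],[0,0,-0.7],0.47],[[0,0,0],[0,0,-0.7],0.47],[[0,0,0],[0,0,-0.5],0.47],[[0,0,0],[0,0,-0.24],0.47]]'; python3 -m handwheel '[[[0,0,0],[0,0,0],0.47],[[0,0,0],[0,0,0],1],[[0,0,0],[0,0,0],1],[[0,0,0],[0,0,0],1],[[0,0,0],[0,0,0],1]]'
```

```text
time: 9.15
tool_pos: [0.5697, 0.205, 0.0634]
ee_rot: [3.141, 0.002, 3.115]
wrist_force: [-0.3, -0.5, 0.2]
width: 0.0498
finger_force: 0.0
time: 9.65
tool_pos: [0.5691, 0.2047, 0.0639]
ee_rot: [3.141, 0.002, 3.115]
wrist_force: [0.2, 1.1, 3.7]
width: 0.022
finger_force: 30.0
```

```bash
python3 -m handwheel '[[[0,0,0],[-0.15,0.005,0],1],[[0,0,0],[-0.2,0.006,0],1],[[0,0,0],[-0.2,0.006,0],1],[[0,0,0],[0,0,0],1]]'; python3 -m handwheel '[[[0,0,0],[-0.2,0.006,0],1],[[0,0,0],[-0.2,0.006,0],1],[[0,0,0],[-0.2,0.006,0],1],[[0,0,0],[0,0,0],1],[[0,0,0],[0,0,0],1]]'
```

```text
time: 10.05
tool_pos: [0.5398, 0.2058, 0.0639]
ee_rot: [3.141, 0.001, 3.115]
wrist_force: [-0.9, 0.2, 8.0]
width: 0.0221
finger_force: 30.0
time: 10.55
tool_pos: [0.5099, 0.2068, 0.0639]
ee_rot: [3.141, 0.0, 3.115]
wrist_force: [-0.8, -0.4, 8.5]
width: 0.0214
finger_force: 30.0
```

```bash
python3 -m handwheel '[[[0,0,0],[0,0,0.2],1],[[0,0,0],[0,0,0.3],1],[[0,0,0],[0,0,0.5],1],[[0,0,0],[0,0,0.6],1],[[0,0,0],[0,0,0.5],1]]'; python3 -m handwheel '[[[0,0,0],[0,-0.2,0],1],[[0,0,0],[0.1,-0.4,0],1],[[0,0,0],[0.12,-0.5,0],1],[[0,0,0],[0.12,-0.5,0],1],[[0,0,0],[0.12,-0.5,0],1]]'; python3 -m handwheel '[[[0,0,0],[0.12,-0.5,0],1],[[0,0,0],[0.12,-0.5,0],1],[[0,0,0],[0.12,-0.5,0],1],[[0,0,0],[0.12,-0.5,0],1],[[0,0,0],[0.12,-0.5,0],1]]'
```

```text
time: 11.05
tool_pos: [0.5096, 0.2063, 0.1682]
ee_rot: [-3.141, -0.003, 3.115]
wrist_force: [0.7, 1.0, -3.5]
width: 0.0219
finger_force: 30.0
time: 11.55
tool_pos: [0.5322, 0.0998, 0.1648]
ee_rot: [-3.141, -0.005, 3.115]
wrist_force: [0.2, 0.4, -4.3]
width: 0.0215
finger_force: 30.0
time: 12.05
tool_pos: [0.5621, -0.025, 0.1647]
ee_rot: [3.141, -0.006, 3.114]
wrist_force: [0.1, 0.4, -4.1]
width: 0.0218
finger_force: 30.0
```

Remaining shift is x +0.034 (0.69 units) and y −0.144 (2.88 units).

```bash
python3 -m handwheel '[[[0,0,0],[0.12,-0.5,0],1],[[0,0,0],[0.12,-0.5,0],1],[[0,0,0],[0.12,-0.5,0],1],[[0,0,0],[0.12,-0.5,0],1],[[0,0,0],[0.12,-0.4,0],1]]'; python3 -m handwheel '[[[0,0,0],[0.09,-0.3,0.06],1],[[0,0,0],[0,-0.18,0],1],[[0,0,0],[0,0,0],1],[[0,0,0],[0,0,0],1],[[0,0,0],[0,0,0],1]]'
python3 - <<'E'
from h import *
np.set_printoptions(precision=4,suppress=True)
a=cam('side'); save('s2',a[0]); im,d,K,D,E=a; C=cloud(d,K,D,E)
o=robot.get_obs(); print(o['tool_pos'],o['finger_force'])
m=(im[...,0]>110)&(im[...,1]<60)&(im[...,2]<60)&(abs(C[...,0]-.5965)<.05)&(abs(C[...,1]+.169)<.06)&(C[...,2]>.1)
P=C[m]; print(len(P), np.percentile(P,[5,50,95],axis=0) if len(P) else '')
g=(abs(C[...,0]-.5965)<.08)&(abs(C[...,1]+.169)<.08)&(C[...,2]>.11)&(C[...,2]<.145)
P=C[g]; print(len(P),cv2.minAreaRect(P[:,:2].astype(np.float32)),np.percentile(P,[2,50,98],axis=0))
E
```

```text
time: 12.55
tool_pos: [0.5923, -0.1451, 0.1648]
ee_rot: [3.14, -0.005, 3.113]
wrist_force: [0.1, 0.2, -3.2]
width: 0.0218
finger_force: 30.0
time: 13.05
tool_pos: [0.5983, -0.1665, 0.1706]
ee_rot: [3.141, -0.0, 3.116]
wrist_force: [0.1, -1.0, -4.0]
width: 0.0219
finger_force: 30.0
[ 0.5983 -0.1665  0.1706] 29.998773336410522
51 [[ 0.5874 -0.173   0.1405]
 [ 0.5886 -0.1627  0.15  ]
 [ 0.6036 -0.1525  0.1798]]
841 ((0.5987797975540161, -0.16440239548683167), (0.08292798697948456, 0.12203674018383026), 87.41490173339844) [[ 0.5393 -0.2014  0.1276]
 [ 0.5951 -0.1518  0.135 ]
 [ 0.6574 -0.1248  0.1408]]
```

View pics/s2.png

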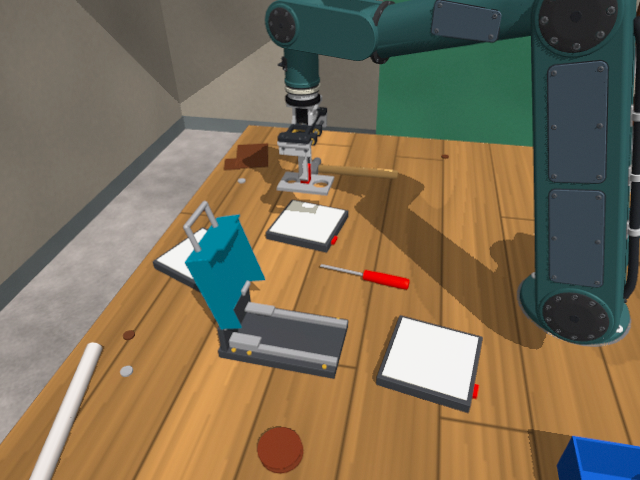

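The plate hangs level at about (305,185), over the right-hand light box. The cover stands open, and the bystanders are where they were. I'll let it settle and hand in.

```bash
python3 -m handwheel '[[[0,0,0],[-0.03,-0.04,0],1],[[0,0,0],[0,0,0],1],[[0,0,0],[0,0,0],1],[[0,0,0],[0,0,0],1],[[0,0,0],[0,0,0],1]]'; python3 -c "
from bench import robot
print(robot.close_job())"
```

```text
time: 13.6
tool_pos: [0.5969, -0.1695, 0.1705]
ee_rot: [3.141, 0.0, 3.115]
wrist_force: [0.5, -0.1, -3.6]
width: 0.0218
finger_force: 30.0
the job is handed in; nothing more can be done
None
```

I handed the job in at 13.6 s with the cover standing open at about 1.83 rad and the die plate held level, centred within a few mm over the right-most light box and about 10 cm above the glass; the hand-in returned no verdict.

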